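# Tap a jammed bushing out of a parts bottle

### The job

A brass bushing is jammed in the neck of the open amber bottle. Take the bottle from its cradle, tip it neck down over the tray and tap its rim briskly on the tray's steel bar until the bushing drops into the tray, then lay the bottle back in its cradle as it was. Leave the green capped bottle alone.

Things in the scene. Friction and masses are not known exactly. Their poses are not given: they have to be found in the camera images.
- bottle_mid (a point): Open amber bottle with clear neck, 120 g, lying in a fixed black V-cradle. Point: on its axis, mid-body (44 mm diameter, 76 long), 47 above the table. Neck points along -x (to the robot's right and back), z up. Rim, 29 mm outside diameter, is 78 from the point. Saddles 8 mm thick, 31 before and behind the point, up to 40 mm high; between them 54 mm is clear for fingers down to 8 above the table.
- bushing_mid (a point): Brass bushing, 18 mm diameter, 16 long, 30 g, x along it; point: its centre. Jammed in the amber bottle's neck about 3 mm inside the rim by two sprung lips. Tipping alone does not free it; each brisk tap of the rim on a hard edge (about 0.25 m/s, stopping at 8 N; firm grip) jerks it on a little; after about 3 mm (1 to 6 taps) it slides out if the neck points about 45 degrees down.
- tray: Grey fixed tray, 150 mm (x) by 170 (y), walls 35 high. Origin: on the table under its middle; x away from the robot and to its left, z up. Outside its +x wall a solid steel bar, 18 wide, 170 long, top 50 mm above the table, its middle 84 mm from the origin. With the neck pointing down towards the tray's -x, the rim's lower lip can be tapped on the bar while the mouth opens over the tray.
- spare_mid (a point): Green bottle of the same body size with a black cap, lying in a like cradle (the two may change places); not to be disturbed. Point: on its axis, mid-body.

How it is judged:
On the way, in this order (a step that is already met when the one before it is completed fails the run):
1. the bottle, tipped neck down by at least 20 degrees, is tapped on the tray with the bushing still in its neck (contact force between bottle and tray above 2 N and angle between bottle_mid's own x axis and vertical below 1.22 rad and distance between bushing_mid and bottle_mid below 0.077 m).
2. the bushing lies in the tray (x of bushing_mid in the frame of tray between -0.075 and 0.075 m and y of bushing_mid in the frame of tray between -0.085 and 0.085 m and height (world z) of bushing_mid below 0.025 m and distance between bushing_mid and bottle_mid above 0.09 m), for 0.1 s.
At the end, for the whole second after the job is handed in: The bushing lies on the floor of the tray, and the amber bottle lies at rest in its cradle, level within 10 degrees, its middle within 20 mm of where it was at the start (x of bushing_mid in the frame of tray between -0.075 and 0.075 m and y of bushing_mid in the frame of tray between -0.085 and 0.085 m and height (world z) of bushing_mid below 0.025 m and distance of bottle_mid from where it was at the start of the episode below 0.02 m and angle between bottle_mid's own x axis and vertical between 1.4 and 1.74 rad and linear speed of bottle below 0.03 m/s); the robot touches nothing.
It fails at once if the green capped bottle is moved by more than 20 mm (distance of spare_mid from where it was at the start of the episode above 0.02 m).
It also fails if it takes over 45 s, if anything falls off the work surface, if the arm or the gripper's body presses on something with over 40 N, if the wrist force passes 120 N, or if a joint passes its speed limit or range.

### The arm

A 6-joint arm with a two-finger parallel gripper is mounted at the origin on the work surface. World frame = base frame: x ahead of the robot, y to its left, z up, the work surface at z = 0. Lengths are in m, angles in rad, forces in N, time in s.
With the tool pointing down it reaches from about 0.375 to 0.925 m from the base axis. Payload 5.7 kg.
Tool frame: the origin (TCP) lies midway between the tips of the shut fingers; the grasp point (between the pads) lies 19 mm behind it; z points along the fingers, x is the direction in which the jaws open and shut, and the axes are right-handed (so a half turn about z gives the same grasp; the last joint's range is limited). The gripper opens to 88 mm and grips with 3 to 60 N. Pads are 20 mm wide; open, the fingers measure 115 mm over their backs; the gripper's body (75 mm by 178 mm) begins 61 mm behind the grasp point.
Start: joints at [1.038, 0.359, 1.51, -0, 1.272, -0.115], TCP at [0.243, 0.548, 0.183] pointing down, gripper open.
Joint ranges: [-2.97, 2.97], [-1.01, 2.36], [0.21, 2.38], [-0.96, 4.11], [0.2, 2.71], [-2.98, 2.98]. Speed limits (rad/s): [2.39, 2.39, 3.14, 3.14, 3.14, 3.14].

### API

Orientations are given as a unit quaternion [x, y, z, w].
In Python, from bench import move_ptp, servo_line, goto_joints, move_gripper, sleep, inverse_kinematics, capture, PlanningError, close_job, spot_in, silhouettes, current_clock, current_joint_pos, current_qvel, current_joint_torque, current_position, current_orientation, current_force, current_torque, current_finger_gap gives the robot as it stands. Calls block until the motion is done:
- move_ptp(position, orientation): joint-space move of the TCP to a pose.
- servo_line(position, orientation=None, rate=0.15, contact_N=None): straight line of the TCP; orientation=None keeps the orientation; rate is the mean speed in m/s. With contact_N (N) it stops when the force on the tool has changed by that much, and returns True; else False.
- goto_joints(angles): joint-space move.
- move_gripper(opening): finger opening in m; the grip force is fixed at half the most; returns when the fingers have stopped.
- sleep(seconds).
- inverse_kinematics(position, orientation): joint angles nearest the present ones, or None.
- capture(name): name is "scene" or "top"; returns a dict with "image" (420x560x3 uint8, blue, green, red), "range_z" (420x560 float32, m along the optical axis (not along the pixel's ray), 0 where there is no reading), "intrinsics" (3x3 intrinsics, pixels), "R" (3x3) and "t" (3): a world point X has camera coordinates R X + t. Camera axes: x right, y down, z forward; pixel columns grow to the right and rows downward; lengths in m; the calibration is good to about 2 mm. A picture is of the moment at which its call begins.
A pose or a line that the arm cannot do raises PlanningError and nothing moves.
- close_job(): hands the job in, once; it reports no verdict.
Trained networks look in the newest picture that a camera, given by its name, has taken for a name from the list of things; names that differ only in an ending like _2 or _b are one class to them, and where a whole thing is asked for, a point or a joint stands for the part that bears it (a point fixed in the world has none). Each returns a list of dicts, best first, with "conf" (0 to 1); they miss things now and then, are a little off and sometimes report something else, mostly with a low value. They report only what shows in the picture. A call takes as long as a camera call.
- spot_in(camera, query): "xy" ([column, row] in pixels, amid what is visible of it).
- silhouettes(camera, query): "region" (420x560 bool, what is visible of it) and "xy" ([column, row] in pixels, amid what is visible of it).
Readings, each from a call of its own:
- current_clock(): time.
- current_joint_pos(): joint angles.
- current_qvel(): joint speeds.
- current_joint_torque(): joint torques, N m.
- current_position(): TCP position.
- current_orientation(): TCP orientation.
- current_force(): force on the tool from outside, world axes, zero at the start.
- current_torque(): the same for the moment, N m.
- current_finger_gap(): finger opening in m.
Only numpy, scipy, OpenCV 4.12 (cv2) and the standard library are available. Lean on these libraries where they do the work, as an engineer would, in place of code of your own. Each camera call takes 0.05 s, during which the arm holds its last target.

## Working session

There is one attempt and no reset: what is moved stays moved. The work goes in short steps, each a Python script; the robot and the scene stay as the last script left them, time stands still between calls to the robot, and variables do not carry over. Pictures are saved under pics/ and viewed, and the job is handed in when it is done.

```bash
ls; mkdir -p pics; python3 - <<'E'
from bench import *
import cv2,numpy as np
for n in ("scene","top"):
    c=capture(n); cv2.imwrite(f"pics/{n}0.png",c["image"])
    np.savez(f"/tmp/{n}0.npz",**{k:c[k] for k in("image","range_z","intrinsics","R","t")})
    print(n,c["intrinsics"].round(1).tolist(),c["R"].round(3).tolist(),c["t"].round(3).tolist())
    for q in("bottle_mid","bushing_mid","tray","spare_mid"):
        print(q,[(np.round(d["xy"]),round(d["conf"],2)) for d in spot_in(n,q)][:3])
print(current_clock())
E
```

```text
pics
scene [[390.1, 0.0, 270.2], [0.0, 390.1, 214.0], [0.0, 0.0, 1.0]] [[-0.645, 0.764, -0.01], [0.536, 0.444, -0.718], [-0.544, -0.469, -0.696]] [0.362, -0.258, 1.281]
bottle_mid [(array([185., 171.]), 0.68)]
bushing_mid []
tray [(array([266., 230.]), 0.6)]
spare_mid [(array([362., 274.]), 0.65)]
top [[517.1, 0.0, 279.7], [0.0, 517.1, 217.1], [0.0, 0.0, 1.0]] [[-0.002, -1.0, 0.006], [-0.976, 0.0, -0.218], [0.218, -0.006, -0.976]] [0.002, 0.533, 1.043]
bottle_mid [(array([416., 203.]), 0.7)]
bushing_mid []
tray [(array([277., 207.]), 0.77)]
spare_mid [(array([161., 210.]), 0.87)]
0.5
```

View pics/scene0.png

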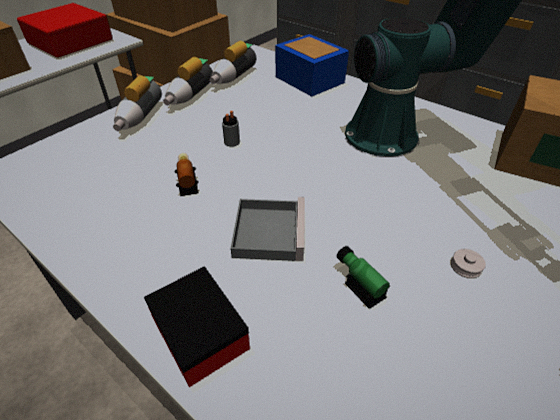

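View pics/top0.png

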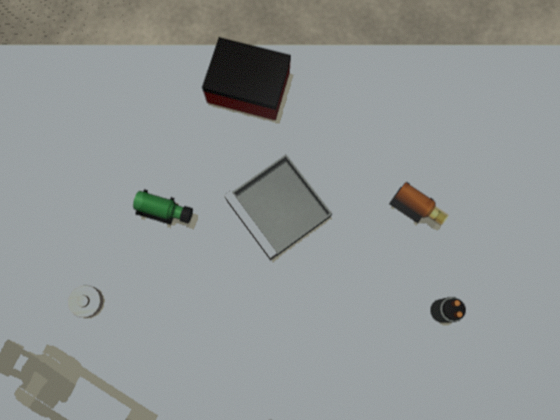

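The scene view shows the amber bottle at (185,172), the tray at (266,230) with its pale bar on the robot side at (301,228), and the green bottle at (365,275). In the top view the amber neck points right and down, to (440,215), and the bar is on the tray's lower-left side at (250,226). Next I measure these from depth.

```bash
cat > vis.py <<'E'
import numpy as np
def cloud(c):
    z=c["range_z"];K=c["intrinsics"];v,u=np.mgrid[:z.shape[0],:z.shape[1]]
    P=np.stack([(u-K[0,2])/K[0,0]*z,(v-K[1,2])/K[1,1]*z,z],-1)
    W=(P-c["t"])@c["R"]; W[z<=0]=np.nan
    return W
E
python3 - <<'E'
from bench import *
from vis import *
import cv2
for n in("top","scene"):
    c=capture(n);W=cloud(c)
    for q in("bottle_mid","spare_mid","tray","bushing_mid"):
        s=silhouettes(n,q)
        for d in s[:2]:
            m=d["region"]&np.isfinite(W[...,2]);p=W[m]
            np.save(f"/tmp/{n}_{q}.npy",p)
            for nm,sel in(("all",p[:,2]>-1),("hi",p[:,2]>.042)):
                r=p[sel]
                if len(r)<5: continue
                cen=r[:,:2].mean(0);w,V=np.linalg.eigh(np.cov((r[:,:2]-cen).T))
                (cx,cy),(a,b),ang=cv2.minAreaRect(r[:,:2].astype(np.float32))
                print(n,q,round(d["conf"],2),nm,len(r),"mean",r.mean(0).round(4),"axis",V[:,1].round(3),"rect",np.round([cx,cy,a,b,ang],3),"zmax",np.percentile(r[:,2],[1,50,97]).round(4))
E
```

```text
top bottle_mid 0.73 all 1114 mean [ 0.5634 -0.3006  0.0553] axis [0.553 0.833] rect [ 0.569 -0.317  0.127  0.069 54.732] zmax [-0.0026  0.061   0.0696]
top bottle_mid 0.73 hi 991 mean [ 0.5614 -0.2988  0.0612] axis [0.574 0.819] rect [ 5.6200e-01 -3.0600e-01  1.1600e-01  4.4000e-02  5.4732e+01] zmax [0.0448 0.062  0.0698]
top spare_mid 0.93 all 1104 mean [0.5537 0.2551 0.0601] axis [0.261 0.965] rect [5.6300e-01 2.6200e-01 1.4300e-01 5.4000e-02 7.2717e+01] zmax [0.0035 0.0624 0.0698]
top spare_mid 0.93 hi 1061 mean [0.5538 0.2552 0.0618] axis [0.271 0.963] rect [5.5500e-01 2.5300e-01 1.2200e-01 4.3000e-02 7.3185e+01] zmax [0.0459 0.0627 0.0699]
top tray 0.88 all 6001 mean [0.5669 0.0053 0.0126] axis [-1.     0.017] rect [5.7200e-01 5.0000e-03 1.8100e-01 1.7800e-01 3.6072e+01] zmax [-0.0014  0.0045  0.0506]
top tray 0.88 hi 668 mean [0.5184 0.0649 0.0493] axis [-0.806 -0.591] rect [5.2000e-01 6.6000e-02 1.7000e-01 1.8000e-02 3.6283e+01] zmax [0.0433 0.0494 0.0532]
scene bottle_mid 0.68 all 493 mean [ 0.5791 -0.2879  0.0563] axis [0.574 0.819] rect [ 5.5200e-01 -3.3000e-01  1.7400e-01  4.8000e-02  5.8194e+01] zmax [0.0003 0.0602 0.0691]
scene bottle_mid 0.68 hi 423 mean [ 0.5775 -0.2898  0.0604] axis [0.591 0.807] rect [ 5.6600e-01 -3.0600e-01  1.1800e-01  4.4000e-02  5.4179e+01] zmax [0.0432 0.0619 0.0692]
scene spare_mid 0.62 all 1083 mean [0.5694 0.2586 0.0591] axis [0.294 0.956] rect [5.4900e-01 2.3200e-01 1.7000e-01 5.5000e-02 6.4324e+01] zmax [0.0352 0.0613 0.0692]
scene spare_mid 0.62 hi 1035 mean [0.5696 0.2587 0.0603] axis [0.287 0.958] rect [5.6300e-01 2.5000e-01 1.2300e-01 4.1000e-02 7.5564e+01] zmax [0.0432 0.0618 0.0692]
```

```bash
python3 - <<'E'
import numpy as np,cv2
from vis import *
c=np.load("/tmp/top0.npz");W=cloud(c)
im=c["image"]
a=cv2.resize(im[170:250,370:470],None,fx=5,fy=5,interpolation=2)
cv2.imwrite("pics/b0.png",a)
z=W[...,2]
for r in range(180,226,3): print(r,[int(1000*x) for x in z[r,385:452:3]])
print("tray")
for r in range(155,262,6): print(r,[int(1000*x) for x in z[r,222:336:5]])
E
```

```text
180 [0, -3, 0, 0, 0, -1, -1, -2, 0, 0, 0, -4, 0, -4, -3, 2, 0, -2, -2, -1, -2, 0, -1]
183 [0, 1, -4, -1, -2, 1, 0, 61, -1, 0, -2, -1, 0, 0, 0, 0, 0, 0, 0, -3, -3, 0, 0]
186 [2, 0, -1, -4, -2, 0, 65, 65, 63, -3, -1, -1, 2, 0, 1, 0, -5, 2, 0, -2, -1, -2, 0]
189 [-2, -1, -1, -2, 2, 61, 69, 68, 71, 66, 56, 0, 1, 0, 0, -3, 0, -3, 1, 0, 0, 0, -1]Traceback (most recent call last):
  File "<stdin>", line 8, in <module>
ValueError: cannot convert float NaN to integer
```

```bash
cat > geo.py <<'E'
import numpy as np
from scipy.spatial.transform import Rotation as Rn
Z=np.array([0,0,1.])
def pose(mid,yaw,al,be,s=1):
    """neck heading yaw, pitched down al; tool leaning be to neck. returns TCP pos, quat"""
    h=np.array([np.cos(yaw),np.sin(yaw),0]);n=np.cos(al)*h-np.sin(al)*Z
    u=-(np.sin(al)*h+np.cos(al)*Z);t=np.cos(be)*u+np.sin(be)*n
    x=s*np.cross(n,u);x/=np.linalg.norm(x)
    R=np.c_[x,np.cross(t,x),t]
    return np.asarray(mid)+.019*t,Rn.from_matrix(R).as_quat()
E
python3 - <<'E'
from geo import *
from scipy.optimize import least_squares
for n in("top","scene"):
    p=np.load(f"/tmp/{n}_bottle_mid.npy");p=p[p[:,2]>.048]
    def f(v,full=False):
        h=np.array([np.cos(v[2]),np.sin(v[2])]);d=p[:,:2]-v[:2]
        a=d@h;l=d@[-h[1],h[0]];r=np.hypot(l,p[:,2]-.047)
        if full:return a,r
        return np.where(np.abs(a)<.032,r-.022,0)
    v=least_squares(f,[.5756,-.2897,np.arctan2(-.815,-.58)],loss="soft_l1",f_scale=.002).x
    a,r=f(v,True);print(n,v.round(4),np.degrees(v[2]),"a pct",np.percentile(a,[0,1,2,98,99,100]).round(4))
    h=np.array([np.cos(v[2]),np.sin(v[2])])
    lo,hi=np.percentile(a,[.5,99.5]);s=((lo+.038)+(hi-.078))/2
    print("mid",v[:2]+s*h,"lo/hi est",lo+.038,hi-.078)
E
python3 - <<'E'
from bench import *
from geo import *
yb=np.arctan2(-.815,-.58);mid=[.5756,-.2897,.047]
lim=np.array([[-2.97,2.97],[-1.01,2.36],[.21,2.38],[-.96,4.11],[.2,2.71],[-2.98,2.98]])
xt=np.array([-.592,.806]);O=np.array([.5697,-.0017]);yt=np.arctan2(-xt[1],-xt[0])
for s in(1,-1):
  for be in(0,20,30):
    q=inverse_kinematics(*pose(mid,yb,0,np.radians(be),s)); print("pick",s,be,None if q is None else np.round(q,2))
    for al in(50,58):
     for dy in(-20,0,20):
      a=np.radians(al);yaw=yt+np.radians(dy)
      h=np.array([np.cos(yaw),np.sin(yaw),0]);n=np.cos(a)*h-np.sin(a)*Z;u=-(np.sin(a)*h+np.cos(a)*Z)
      lip=np.r_[O+.080*xt,.050]
      m=lip-.078*n-.0145*u
      q=inverse_kinematics(*pose(m,yaw,a,np.radians(be),s))
      print("  tap",al,dy,m.round(3),None if q is None else np.round(q,2))
E
```

```text
top [ 1.898   1.5702 -2.1936] -125.68179655303197 a pct [2.2451 2.2457 2.2468 2.3582 2.3595 2.3614]
mid [ 0.56655143 -0.2839623 ] lo/hi est 2.283343549045109 2.2821675841744065
scene [ 1.9005  1.5684 -2.2085] -126.5399206888162 a pct [2.2422 2.2433 2.2436 2.3552 2.3563 2.3595]
mid [ 0.54288797 -0.2636777 ] lo/hi est 2.2806253985897107 2.279919756330515
pick 1 0 [-0.57  0.58  1.56 -0.    1.    0.05]
  tap 50 -20 [0.511 0.1   0.119] [-0.43  0.66  1.64  0.62  1.52 -0.97]
  tap 50 0 [0.499 0.094 0.119] [-0.32  0.73  1.46  0.46  1.7  -1.08]
  tap 50 20 [0.49  0.084 0.119] [-0.21  0.79  1.32  0.3   1.85 -1.23]
  tap 58 -20 [0.514 0.091 0.124] [-0.48  0.74  1.59  0.66  1.63 -1.02]
  tap 58 0 [0.505 0.086 0.124] [-0.35  0.82  1.39  0.5   1.83 -1.1 ]
  tap 58 20 [0.498 0.079 0.124] [-0.23  0.88  1.23  0.33  1.99 -1.23]
pick 1 20 [-0.37  0.65  1.49 -0.38  1.12  0.44]
  tap 50 -20 [0.511 0.1   0.119] [-0.28  0.48  1.71  0.46  1.29 -0.77]
  tap 50 0 [0.499 0.094 0.119] [-0.22  0.53  1.6   0.34  1.43 -0.97]
  tap 50 20 [0.49  0.084 0.119] [-0.15  0.58  1.51  0.22  1.53 -1.19]
  tap 58 -20 [0.514 
[... 1330 characters left out ...]
51  0.22  1.53  1.95]
  tap 58 -20 [0.514 0.091 0.124] [-0.36  0.54  1.67  0.52  1.4   2.28]
  tap 58 0 [0.505 0.086 0.124] [-0.28  0.61  1.52  0.39  1.56  2.12]
  tap 58 20 [0.498 0.079 0.124] [-0.18  0.66  1.41  0.25  1.69  1.93]
pick -1 30 [-0.28  0.72  1.44 -0.52  1.22 -2.56]
  tap 50 -20 [0.511 0.1   0.119] [-0.18  0.41  1.74  0.34  1.18  2.52]
  tap 50 0 [0.499 0.094 0.119] [-0.15  0.45  1.67  0.26  1.28  2.26]
  tap 50 20 [0.49  0.084 0.119] [-0.1   0.48  1.62  0.16  1.36  2.  ]
  tap 58 -20 [0.514 0.091 0.124] [-0.28  0.46  1.7   0.43  1.28  2.39]
  tap 58 0 [0.505 0.086 0.124] [-0.22  0.52  1.59  0.32  1.42  2.18]
  tap 58 20 [0.498 0.079 0.124] [-0.14  0.56  1.51  0.2   1.52  1.96]
```

View pics/b0.png

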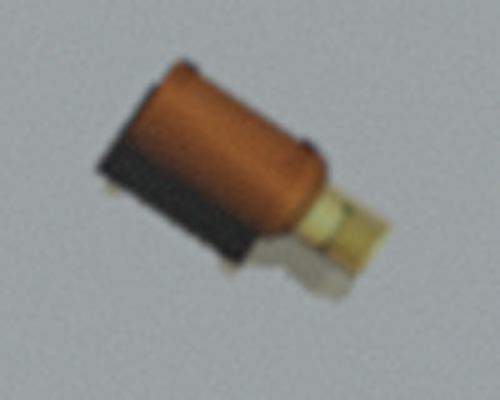

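The zoom shows the amber body from (185,65) to (300,220), with the clear neck down to (380,225). My cylinder fit slid away along the axis because its mask let it, so I am redoing it with a fixed mask.

```bash
python3 - <<'E'
from geo import *
from scipy.optimize import least_squares
for n in("top","scene"):
    P=np.load(f"/tmp/{n}_bottle_mid.npy");P=P[P[:,2]>.046]
    c0=np.array([.5756,-.2897]);y0=np.arctan2(-.815,-.58);h0=np.array([np.cos(y0),np.sin(y0)]);l0=np.array([-h0[1],h0[0]])
    a0=(P[:,:2]-c0)@h0
    p=P[(abs(a0)<.032)]
    def f(v):
        c=c0+v[0]*l0;h=np.array([np.cos(v[1]),np.sin(v[1])]);d=p[:,:2]-c
        return np.hypot(d@[-h[1],h[0]],p[:,2]-.047-v[2])-.022
    v=least_squares(f,[0,y0,0],loss="soft_l1",f_scale=.002).x
    c=c0+v[0]*l0;h=np.array([np.cos(v[1]),np.sin(v[1])])
    d=P[:,:2]-c;a=d@h;l=d@[-h[1],h[0]]
    lo,hi=np.percentile(a,[.7,99.3])
    print(n,"lat",v[0],"yaw",np.degrees(v[1]),"dz",v[2],"rms",np.std(f(v)),"ends",lo+.038,hi-.078)
    w=[(round(x,3),round(float(np.percentile(P[:,2][abs(a-x)<.003],95)),4)) for x in np.arange(-.04,.085,.006) if (abs(a-x)<.003).sum()>3];print(w)
    print("mid",c+(lo+.038+hi-.078)/2*h)
E
```

```text
top lat -0.0012205215993968661 yaw -125.7073397507238 dz -0.0010078766886961693 rms 0.001750444942988284 ends 0.0012119683042259091 -0.00020133540697470087
[(np.float64(-0.04), 0.0553), (np.float64(-0.034), 0.0688), (np.float64(-0.028), 0.0697), (np.float64(-0.022), 0.0688), (np.float64(-0.016), 0.0688), (np.float64(-0.01), 0.0698), (np.float64(-0.004), 0.0696), (np.float64(0.002), 0.0687), (np.float64(0.008), 0.0695), (np.float64(0.014), 0.07), (np.float64(0.02), 0.0692), (np.float64(0.026), 0.0706), (np.float64(0.032), 0.0692), (np.float64(0.038), 0.0691), (np.float64(0.044), 0.0655), (np.float64(0.05), 0.0615), (np.float64(0.056), 0.0629), (np.float64(0.062), 0.0618), (np.float64(0.068), 0.0621), (np.float64(0.074), 0.0627), (np.float64(0.08), 0.0605)]
mid [ 0.57431066 -0.28940264]
scene lat 0.0017864188451237185 yaw -126.0759025474617 dz -0.0006116192978353925 rms 0.0009793981241645897 ends -0.0005828020424737748 -0.002145883861930181
[(np.float64(-0.04), 0.0629), (np.float64(-0.034), 0.0678), (np.float64(-0.028), 0.0693), (np.float64(-0.022), 0.0691), (np.float64(-0.016), 0.0691), (np.float64(-0.01), 0.0685), (np.float64(-0.004), 0.0683), (np.float64(0.002), 0.0689), (np.float64(0.008), 0.0684), (np.float64(0.014), 0.069), (np.float64(0.02), 0.0688), (np.float64(0.026), 0.0702), (np.float64(0.032), 0.0675), (np.float64(0.038), 0.0691), (np.float64(0.056), 0.0618), (np.float64(0.062), 0.061), (np.float64(0.068), 0.061), (np.float64(0.074), 0.0617)]
mid [ 0.57785888 -0.28963309]
```

```bash
python3 - <<'E'
import numpy as np,cv2
from vis import *
for n in("top","scene"):
    W=cloud(np.load(f"/tmp/{n}0.npz"));m=(np.hypot(W[...,0]-.52,W[...,1]-.066)<.1)&(abs(W[...,2]-.05)<.006)
    p=W[m];r=cv2.minAreaRect(p[:,:2].astype(np.float32));print(n,len(p),np.round(r[0],4),np.round(r[1],4),round(r[2],2),np.median(p[:,2]))
E
python3 - <<'E'
from bench import *
from geo import *
mid=np.array([.576,-.2895,.047]);yb=np.radians(-125.9);be=np.radians(25)
p,q=pose(mid,yb,0,be);t=(p-mid)/.019
t0=current_clock()
move_ptp(p-.11*t,q)
print(current_clock()-t0,current_position()-(p-.11*t),current_joint_pos())
servo_line(p,rate=.15)
print(current_clock()-t0,current_position()-p,current_force(),current_finger_gap())
move_gripper(.03)
print(current_clock(),current_finger_gap(),current_force())
E
```

```text
top 663 [0.5206 0.0662] [0.1703 0.0184] 36.31 0.04952886584714439
scene 399 [0.5243 0.0643] [0.1712 0.017 ] 36.66 0.04958132445689731
3.0583 [0.00032452 0.00088182 0.00010938] [-0.25693435  0.5984634   1.33989245 -0.41241291  1.38590811  0.48288102]
3.9417 [ 8.48607773e-04 -4.32258229e-05  6.65936890e-04] [-0.97767916 -0.04940222  0.61292943] 0.08785270680826755
5.9417 0.03012987013535609 [ 2.8035368  -1.77533786  1.75883768]
```

```bash
python3 - <<'E'
from bench import *
import cv2,numpy as np
ims=[]
for n in("scene","top"):
    c=capture(n);i=c["image"];ims.append(cv2.resize(i[100:240,110:270] if n=="scene" else i[130:270,340:500],None,fx=2.4,fy=2.4))
    cv2.imwrite("pics/g1.png",cv2.hconcat(ims)) 
E
```

```text
(no output)
```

View pics/g1.png

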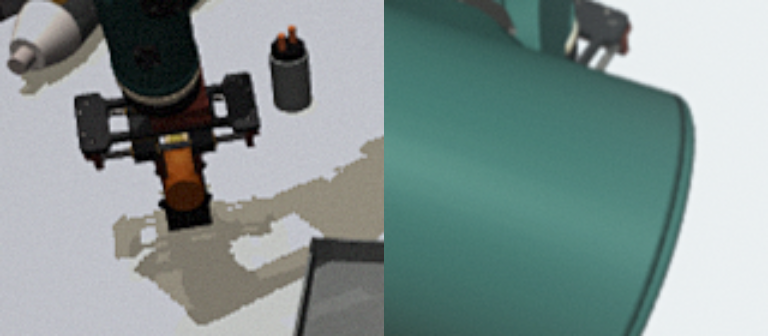

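```bash
python3 - <<'E'
from bench import *
from geo import *
import cv2
c=capture("scene")
R=Rn.from_quat(current_orientation()).as_matrix();p=current_position();print(p,R.round(3))
def px(X):
    x=c["R"]@X+c["t"];return (c["intrinsics"]@x/x[2])[:2]
n=np.array([np.cos(np.radians(-125.9)),np.sin(np.radians(-125.9)),0]);mid=np.array([.576,-.2895,.047])
for nm,X in(("tcp",p),("grasp",p-.019*R[:,2]),("body",p-.08*R[:,2]),("rim",mid+.078*n),("base",mid-.038*n),("mid",mid)):print(nm,px(X).round(1), ((px(X)-[110,100])*2.4).round())
print(current_finger_gap(),current_force())
i=c["image"][130:240,130:260];cv2.imwrite("pics/g2.png",cv2.resize(i,None,fx=5,fy=5,interpolation=2))
E
```

```text
[ 0.57217359 -0.29651222  0.03026604] [[ 0.81  -0.532 -0.246]
 [-0.586 -0.734 -0.343]
 [ 0.002  0.422 -0.906]]
tcp [186.3 176.6] [183. 184.]
grasp [185.6 173.4] [181. 176.]
body [183.1 162.6] [175. 150.]
rim [183.6 157.2] [177. 137.]
base [187.2 182. ] [185. 197.]
mid [186.  173.5] [182. 176.]
0.03012501388703672 [ 3.56818577 -2.91444455  2.61628744]
```

View pics/g2.png

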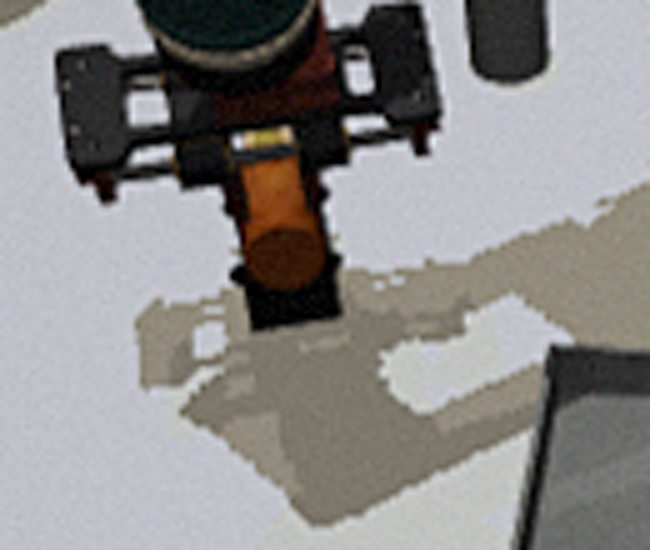

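The projections put the grasp point on mid-body, and the picture shows the fingers flanking the body. The gap reads 30 mm on a 44 mm bottle, though, exactly what I commanded. I'll command it further shut, then lift slightly and look.

```bash
python3 - <<'E'
from bench import *
import cv2,numpy as np
move_gripper(.0)
print(current_clock(),current_finger_gap(),current_force())
c=capture("scene");i=c["image"][130:240,130:260];a=cv2.resize(i,None,fx=3,fy=3,interpolation=2)
p=np.array(current_position());p[2]+=.03
servo_line(p,rate=.1)
print(current_clock(),current_finger_gap(),current_force())
c=capture("scene");i=c["image"][130:240,130:260];b=cv2.resize(i,None,fx=3,fy=3,interpolation=2)
cv2.imwrite("pics/g3.png",cv2.hconcat([a,b]))
E
```

```text
6.3833 0.026240389499837088 [ 3.1278499  -2.76714389  5.90592141]
6.8917 0.0005804534242721714 [ 0.9777839   0.56060942 -0.19661491]
```

View pics/g3.png

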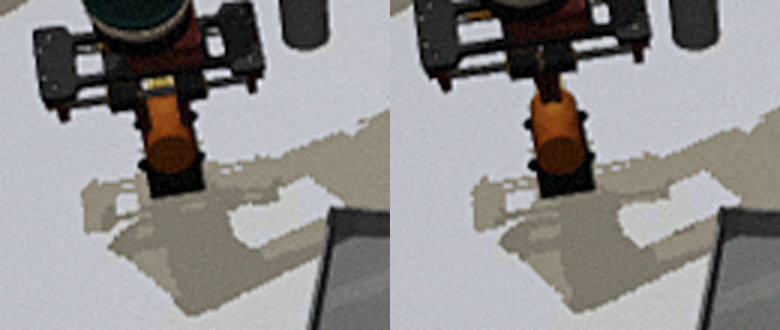

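The bottle slipped out as I lifted (gap now 0), so the pads were pinching above its widest line. I need to compare the real fingertip position with the reported TCP.

```bash
python3 - <<'E'
from bench import *
from geo import *
from vis import *
import cv2
p=np.array(current_position());R=Rn.from_quat(current_orientation()).as_matrix()
servo_line(p+np.array([0,0,.06]),rate=.2)
c=capture("scene");W=cloud(c)
p=np.array(current_position());R=Rn.from_quat(current_orientation()).as_matrix();print("tcp",p,current_joint_pos(),current_clock())
L=(W-p)@R
m=(np.linalg.norm(L,axis=-1)<.13)&(W[...,2]>.075)
q=L[m];
for z0 in np.arange(-.1,.05,.008):
    s=q[(q[:,2]>=z0)&(q[:,2]<z0+.008)]
    if len(s)>2:print(round(z0,3),len(s),"x",s[:,0].min().round(3),s[:,0].max().round(3),"y",s[:,1].min().round(3),np.median(s[:,1]).round(3),s[:,1].max().round(3))
for z in (0,.019):
    X=p-z*R[:,2];x=c["R"]@X+c["t"];u=(c["intrinsics"]@x/x[2])[:2];print("px",u)
    if z==0:u0=u
i=c["image"].copy();cv2.circle(i,tuple(int(v) for v in u0),1,(255,0,255),-1)
cv2.imwrite("pics/g4.png",cv2.resize(i[90:230,110:270],None,fx=4,fy=4,interpolation=2))
np.savez("/tmp/g4.npz",**{k:c[k] for k in("image","range_z","intrinsics","R","t")})
s=silhouettes("scene","bottle_mid")
for d in s[:1]:
    P=W[d["region"]];P=P[P[:,2]>.044];print(P.mean(0),cv2.minAreaRect(P[:,:2].astype(np.float32)))
E
```

```text
tcp [ 0.57075662 -0.29563758  0.11917792] [-0.32099555  0.58302552  1.39920579 -0.42818573  1.32373481  0.4462536 ] 7.4417
-0.1 3 x -0.003 0.001 y -0.013 -0.01 -0.008
-0.092 19 x -0.01 0.012 y -0.013 -0.011 -0.009
-0.084 18 x -0.009 0.011 y -0.014 -0.012 -0.006
-0.076 13 x -0.008 0.009 y -0.013 -0.011 -0.008
-0.068 12 x -0.008 0.008 y -0.013 -0.011 -0.006
-0.06 16 x -0.009 0.009 y -0.015 -0.011 -0.004
-0.052 15 x -0.008 0.008 y -0.013 -0.011 -0.008
-0.044 5 x -0.007 0.008 y -0.012 -0.012 -0.01
px [181.5570308  149.93147414]
px [180.67753458 146.12736945]
[ 0.57730945 -0.28961686  0.06108482] ((0.5668026208877563, -0.30496320128440857), (0.11698612570762634, 0.043634966015815735), 54.779781341552734)
```

View pics/g4.png

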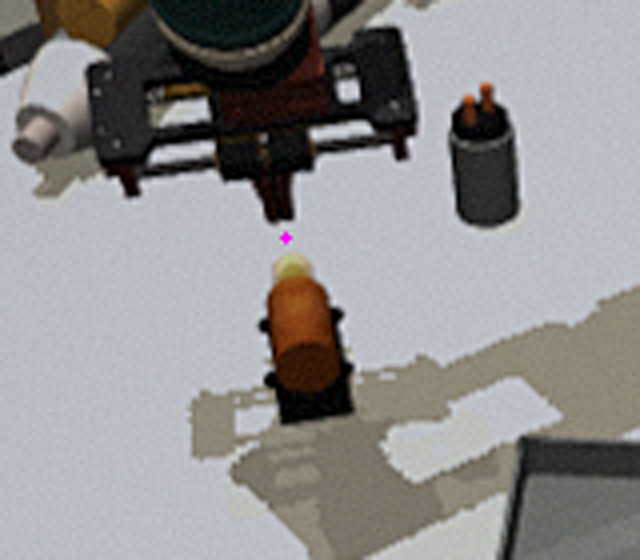

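The bottle has not moved. The shut fingertips end about 37 mm short of the reported TCP (marked at (286,238); real tips at (282,222)), so the stated tool length is off along tool z. I'll refine that number.

```bash
python3 - <<'E'
from bench import *
from geo import *
from vis import *
p=np.array(current_position());R=Rn.from_quat(current_orientation()).as_matrix()
for k in range(2):
    c=capture("scene");W=cloud(c);L=(W-p)@R
    m=(abs(L[...,0])<.006)&(L[...,1]>-.02)&(L[...,1]<.015)&(L[...,2]>-.07)&(L[...,2]<.03)&(W[...,2]>.085)
    q=L[m];o=q[np.argsort(-q[:,2])[:6]];print(o.round(4).tolist())
# image based: dark/brown pixels along the finger; project front face y=-.01 at various z
i=c["image"]
for z in np.arange(-.06,.012,.006):
    X=p+R@[0,-.01,z];x=c["R"]@X+c["t"];u=(c["intrinsics"]@x/x[2])[:2];a,b=np.rint(u).astype(int);print(round(z,3),u.round(1),i[b,a],c["range_z"][b,a].round(3),x[2].round(3))
E
```

```text
[[0.0037, -0.0116, -0.04], [-0.0016, -0.0101, -0.0408], [0.0057, -0.0097, -0.0422], [0.0032, -0.0106, -0.043], [0.0007, -0.0113, -0.0434], [-0.0042, -0.0128, -0.0445]]
[[0.0037, -0.0112, -0.0393], [-0.0016, -0.0103, -0.0411], [0.0007, -0.0111, -0.0431], [0.0056, -0.0109, -0.044], [-0.0042, -0.0127, -0.0444], [0.0003, -0.0097, -0.0455]]
-0.06 [179.4 141. ] [7 4 9] 0.967 0.968
-0.054 [179.7 142.3] [0 0 1] 0.971 0.973
-0.048 [180.  143.5] [18 17 19] 0.981 0.979
-0.042 [180.3 144.8] [87 86 84] 0.983 0.985
-0.036 [180.6 146.1] [211 203 202] 1.249 0.99
-0.03 [180.9 147.3] [203 195 193] 1.246 0.996
-0.024 [181.2 148.5] [199 191 191] 1.241 1.001
-0.018 [181.4 149.7] [195 185 184] 0.0 1.007
-0.012 [181.7 150.9] [198 190 186] 1.232 1.012
-0.006 [182.  152.1] [189 184 187] 1.228 1.018
-0.0 [182.3 153.3] [159 183 187] 1.22 1.023
0.006 [182.5 154.4] [144 190 193] 1.115 1.029
```

```bash
sed -i 's/np.asarray(mid)+.019\*t/np.asarray(mid)+(.019+.037)*t/' geo.py; python3 - <<'E'
from bench import *
from geo import *
import cv2
mid=np.array([.576,-.2895,.047]);yb=np.radians(-125.9);be=np.radians(25)
p,q=pose(mid,yb,0,be);t=(p-mid)/.056
move_gripper(.088)
servo_line(p-.07*t,q,rate=.15); print(current_clock(),current_position()-(p-.07*t))
print(servo_line(p,rate=.1,contact_N=12))
print(current_clock(),current_position()-p,current_force(),current_finger_gap())
move_gripper(.0)
print(current_clock(),current_finger_gap(),current_force(),current_position()-p)
c=capture("scene");cv2.imwrite("pics/g5.png",cv2.resize(c["image"][110:230,110:270],None,fx=4,fy=4,interpolation=2))
E
```

```text
9.5333 [-2.98489206e-05 -9.69156173e-05 -8.78176309e-05]
False
10.3833 [ 0.00053254 -0.0001324   0.00043048] [ 0.30380187 -0.41836094  0.3990079 ] 0.08811972775019242
11.1417 0.04351092274445736 [ 3.06192384 -3.39709254 -0.01140928] [ 0.00169451 -0.00096732  0.00053335]
```

View pics/g5.png

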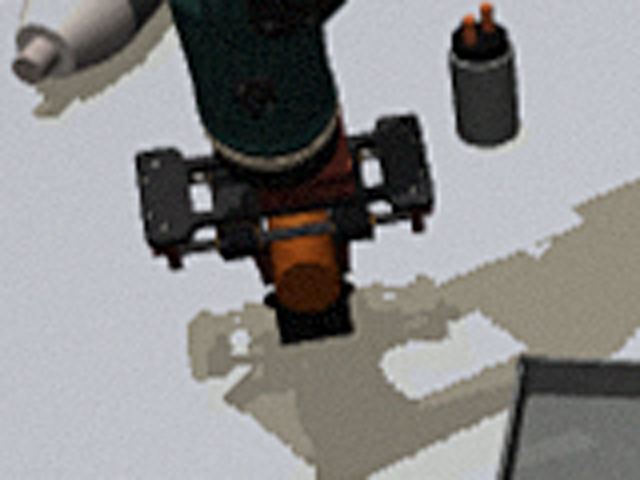

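The grip is good: a gap of 43.5 mm on the 44 mm body. Now I lift and go to the pre-tap pose.

```bash
cat >> geo.py <<'E'
xt=np.array([-.593,.805]);O=np.array([.5723,-.0024]);YT=np.arctan2(-xt[1],-xt[0])
def tap(al,be=np.radians(25),x=.079,up=0.,dy=0.,lat=0.):
    yaw=YT+dy;h=np.array([np.cos(yaw),np.sin(yaw),0]);n=np.cos(al)*h-np.sin(al)*Z;u=-(np.sin(al)*h+np.cos(al)*Z)
    lip=np.r_[O+x*xt+lat*np.array([-xt[1],xt[0]]),.050+up]
    return pose(lip-.078*n-.0145*u,yaw,al,be)
E
python3 - <<'E'
from bench import *
from geo import *
import cv2
print(current_position())
servo_line(current_position()+np.array([0,0,.13]),rate=.2)
print(current_clock(),current_finger_gap(),current_force())
p,q=tap(np.radians(58),up=.05)
move_ptp(p,q);print(current_clock(),current_finger_gap(),current_force(),current_joint_pos(),current_position()-p)
for n in("scene","top"):
    c=capture(n);cv2.imwrite(f"pics/h{n}.png",cv2.resize(c["image"][110:300,150:400],None,fx=3,fy=3,interpolation=2))
    np.savez(f"/tmp/h{n}.npz",**{k:c[k] for k in("image","range_z","intrinsics","R","t")})
E
```

```text
[ 0.56380764 -0.30964925 -0.00321082]
11.9917 0.043471816299504945 [-0.11583625 -0.37530066 -1.4989246 ]
13.4083 0.043507874432368435 [ 0.34115868  0.67974119 -1.19735428] [-0.22952705  0.52912223  1.56821198  0.36108725  1.50761435 -0.97224108] [-4.09415151e-05 -5.75850574e-04 -6.24408684e-04]
```

View pics/hscene.png

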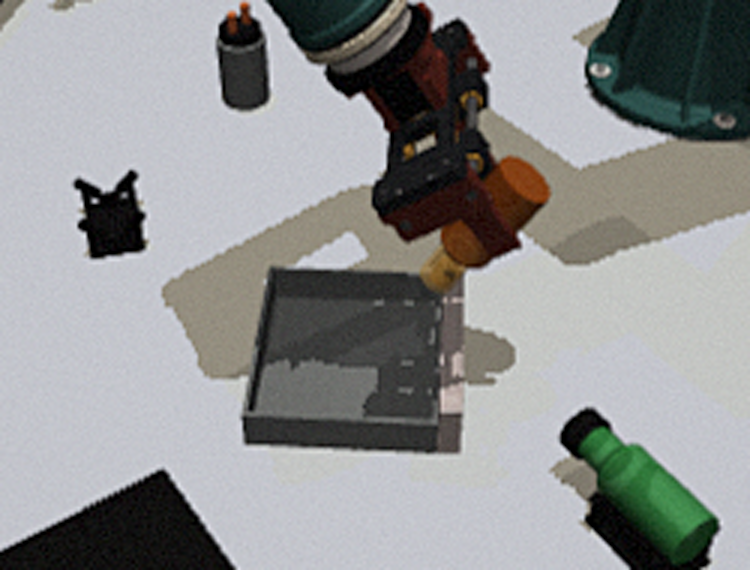

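View pics/htop.png

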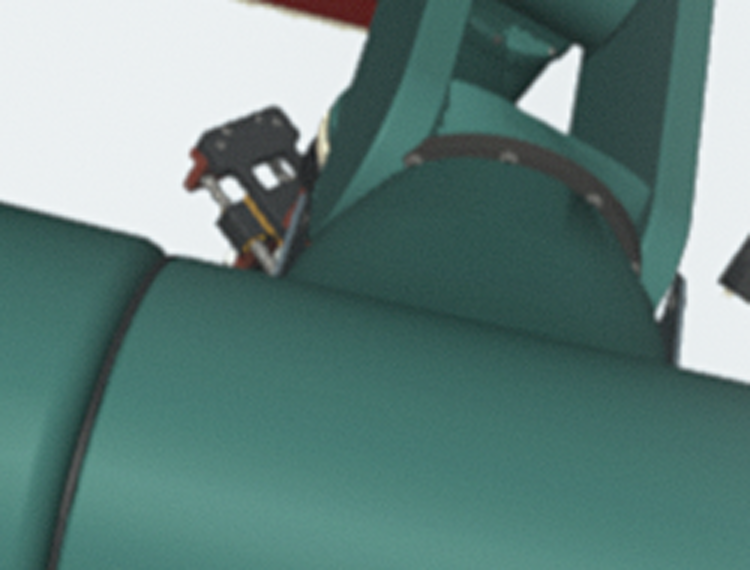

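The scene view shows the bottle held neck down, its rim at about (435,280) above the bar, and the green bottle untouched. The arm hides everything in the top view. Before tapping I check the held bottle's pose against the prediction.

```bash
python3 - <<'E'
from geo import *
from vis import *
from scipy.optimize import least_squares
c=np.load("/tmp/hscene.npz");W=cloud(c);al=np.radians(58)
h=np.array([np.cos(YT),np.sin(YT),0]);n=np.cos(al)*h-np.sin(al)*Z;u=-(np.sin(al)*h+np.cos(al)*Z)
mid=np.r_[O+.079*xt,.1]-.078*n-.0145*u;s=np.cross(n,u)
im=c["image"].astype(int);b,g,r=im[...,0],im[...,1],im[...,2]
d=(W-mid);m=(np.linalg.norm(d,axis=-1)<.1)&(r-b>50)&(W[...,2]>.08)
p=d[m]; a=p@n; print(m.sum(),"axial",np.percentile(a,[1,5,50,95,99]).round(4))
B=p[(a<.034)&(a>-.034)&((r-g)[m]>25)]
def f(v):
    nn=n+v[0]*u+v[1]*s;nn/=np.linalg.norm(nn);e=B-v[2]*u-v[3]*s
    return np.linalg.norm(e-np.outer(e@nn,nn),axis=1)-.022
v=least_squares(f,[0,0,0,0],loss="soft_l1",f_scale=.002).x
print(len(B),"tilt err deg",np.degrees(v[:2]),"offset u,s",v[2:],"rms",f(v).std(),"pts along",np.percentile(B@n,[5,95]))
E
```

```text
565 axial [-0.0605 -0.0365 -0.0201  0.069   0.0759]
235 tilt err deg [1.07983666 0.64760215] offset u,s [ 0.00055725 -0.00073147] rms 0.013501414786412348 pts along [-0.03241372  0.03231553]
```

The pose agrees: tilt within about 1°, offset under 1 mm, rim at +77 mm. First tap.

```bash
cat > dotap.py <<'E'
from bench import *
from geo import *
import cv2,sys
def one(al,rate,x=.079,be=np.radians(25)):
    p,q=tap(al,up=.035,x=x,be=be);servo_line(p,q,rate=.2)
    e,_=tap(al,up=-.03,x=x,be=be)
    t=current_clock();r=servo_line(e,q,rate=rate,contact_N=8)
    P=current_position();F=current_force()
    print("tap",r,"dt",round(current_clock()-t,3),"lip h",round((P[2]-e[2]-.03)*1e3,1),"F",np.round(F,1),"gap",current_finger_gap(),"clk",current_clock())
    servo_line(p,rate=.2)
def pic(name):
    c=capture("scene");cv2.imwrite(name,cv2.resize(c["image"][130:270,200:360],None,fx=4,fy=4,interpolation=2));return c
E
python3 - <<'E'
from dotap import *
one(np.radians(58),.2)
pic("pics/t1.png")
E
```

```text
tap True dt 0.283 lip h -5.6 F [-0.5  0.1 -0.8] gap 0.043536634218442706 clk 14.0417
```

View pics/t1.png

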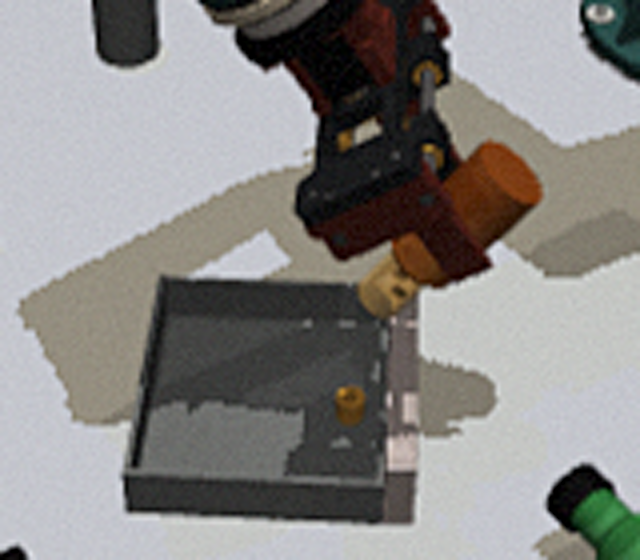

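One tap was enough: the brass bushing shows in the tray at (348,405). I'll confirm its position and check whether the bottle turned in the grip.

```bash
python3 - <<'E'
from bench import *
from geo import *
from vis import *
from scipy.optimize import least_squares
c=capture("scene");W=cloud(c)
for q in("bushing_mid",):
    for d in silhouettes("scene",q)[:2]:
        P=W[d["region"]];P=P[np.isfinite(P[:,2])];m=np.median(P,0);r=m[:2]-O;print(q,d["conf"],d["xy"],m,"tray xy",r@xt,r@[-xt[1],xt[0]])
al=np.radians(58);h=np.array([np.cos(YT),np.sin(YT),0]);n=np.cos(al)*h-np.sin(al)*Z;u=-(np.sin(al)*h+np.cos(al)*Z);s=np.cross(n,u)
R=Rn.from_quat(current_orientation()).as_matrix();mid=np.array(current_position())-.056*R[:,2]
im=c["image"].astype(int);b,g,r=im[...,0],im[...,1],im[...,2]
d=(W-mid);m=(np.linalg.norm(d,axis=-1)<.1)&(r-b>50)&(W[...,2]>.07)
p=d[m];a=p@n;print("axial",np.percentile(a,[1,5,50,95,99]).round(4))
B=p[(a<.034)&(a>-.034)&((r-g)[m]>25)&(np.linalg.norm(p-np.outer(a,n),axis=1)<.028)]
def f(v):
    nn=n+v[0]*u+v[1]*s;nn/=np.linalg.norm(nn);e=B-v[2]*u-v[3]*s
    return np.linalg.norm(e-np.outer(e@nn,nn),axis=1)-.022
v=least_squares(f,[0,0,0,0],loss="soft_l1",f_scale=.002).x
print(len(B),"tilt",np.degrees(v[:2]),"off",v[2:],f(v).std(),current_clock())
E
```

```text
bushing_mid 0.63 [284.9, 234.8] [0.54742771 0.04214692 0.01681358] tray xy 0.05060953785934832 -0.006394131151586167
axial [-0.0611 -0.0453 -0.0262  0.0584  0.0673]
222 tilt [-4.74819717  0.94744705] off [0.00041439 0.00026809] 0.0014070077650370832 14.5333
```

The bushing is in the tray at tray x 51 mm, y −6 mm. The bottle seems to have turned about 5° and slid back in the pads, so I'll measure that slide and correct for it when placing.

```bash
python3 - <<'E'
from bench import *
from geo import *
from vis import *
al=np.radians(58);h=np.array([np.cos(YT),np.sin(YT),0]);n0=np.cos(al)*h-np.sin(al)*Z;u=-(np.sin(al)*h+np.cos(al)*Z);s=np.cross(n0,u)
R=Rn.from_quat(current_orientation()).as_matrix();mid=np.array(current_position())-.056*R[:,2]
mid0=np.r_[O+.079*xt,.1]-.078*n0-.0145*u
for c,md,tl in((np.load("/tmp/hscene.npz"),mid0,1.08),(capture("scene"),mid,-4.75)):
    W=cloud(c);n=n0+np.radians(tl)*u;n/=np.linalg.norm(n)
    d=W-md;a=d@n;rad=np.linalg.norm(d-a[...,None]*n,axis=-1)
    im=c["image"].astype(int);col=(im[...,2]-im[...,0]>50)
    m=(a<-.025)&(a>-.07)&(rad<.017)&col
    print("base disc axial",m.sum(),np.median(a[m]),a[m].std())
    m=(a>.04)&(a<.1)&(rad<.02);print("neck",m.sum(),np.percentile(a[m],[5,50,90,95,99]).round(4))
    E=md+n*.078
E
```

```text
base disc axial 101 -0.03552004790313277 0.0006830052673810729
neck 155 [0.0483 0.0632 0.0761 0.0782 0.0794]
base disc axial 86 -0.043380373030338565 0.0006258726343920558
neck 152 [0.0419 0.0568 0.0691 0.0714 0.0723]
```

```bash
python3 - <<'E'
from bench import *
from geo import *
import cv2
yb=np.radians(-125.9);be=np.radians(25)
z3=np.zeros(3);o0,_=pose(z3,yb,0,be)
G=np.array([.56381,-.30965,-.00321])-o0
n=np.array([np.cos(yb),np.sin(yb),0]);print("G",G)
p,q=pose(G+.0065*n,yb,np.radians(5.8),be)
servo_line(current_position()+np.array([0,0,.06]),rate=.25)
move_ptp(p+[0,0,.11],q);print(current_clock(),current_finger_gap(),current_force())
servo_line(p+[0,0,.02],rate=.15)
c=capture("scene");cv2.imwrite("pics/p1.png",cv2.resize(c["image"][110:230,110:270],None,fx=4,fy=4,interpolation=2))
E
```

```text
G [ 0.57768745 -0.29047905  0.04754324]
16.425 0.04372662242975766 [ 0.63606729  0.53482806 -1.86312217]
```

View pics/p1.png

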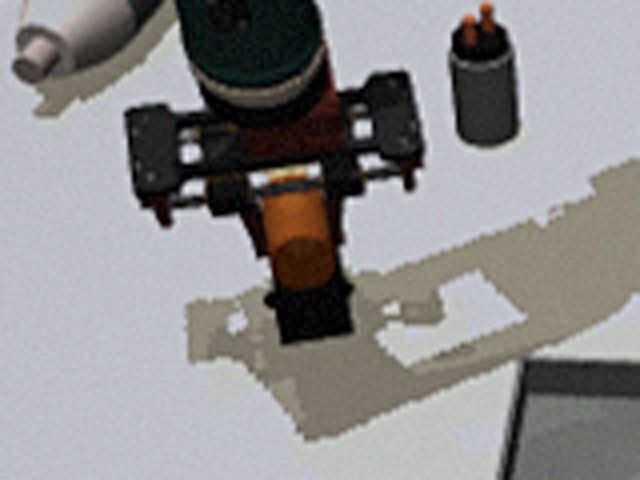

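The bottle is 20 mm above its cradle, in line with it, with the base disc at (305,262). Lowering, releasing and retracting.

```bash
python3 - <<'E'
from bench import *
from geo import *
from vis import *
import cv2
P=np.array(current_position());R=Rn.from_quat(current_orientation()).as_matrix();t=R[:,2]
r=servo_line(P-[0,0,.0215],rate=.05,contact_N=6)
print(r,current_position()[2]-P[2],current_force(),current_clock())
move_gripper(.088);print(current_finger_gap(),current_clock())
p=np.array(current_position());servo_line(p-.1*t,rate=.15)
servo_line(p-.1*t+[0,0,.1],rate=.25)
c=capture("scene");W=cloud(c);cv2.imwrite("pics/e1.png",cv2.resize(c["image"][90:300,110:400],None,fx=2.7,fy=2.7,interpolation=2))
for q in("bottle_mid","bushing_mid","spare_mid"):
    for d in silhouettes("scene",q)[:1]:
        Q=W[d["region"]];Q=Q[np.isfinite(Q[:,2])]
        if q=="bushing_mid":
            m=np.median(Q,0);v=m[:2]-O;print(q,m,"tray",v@xt,v@[-xt[1],xt[0]])
        else:
            Q=Q[Q[:,2]>.042];print(q,Q.mean(0),cv2.minAreaRect(Q[:,:2].astype(np.float32)))
            if q=="bottle_mid":
                yb=np.radians(-125.9);n=np.array([np.cos(yb),np.sin(yb)]);a=(Q[:,:2]-[.577,-.29])@n
                print([(round(x,3),np.percentile(Q[abs(a-x)<.004,2],95).round(4)) for x in np.arange(-.03,.04,.01)])
print(current_clock(),current_force())
E
```

```text
True -0.02093528323184045 [-0.97208072  0.62879051  0.65829139] 17.6417
0.08763821329784253 18.475
bottle_mid [ 0.57860396 -0.28804607  0.06049323] ((0.5660039186477661, -0.3050021231174469), (0.11798179894685745, 0.043191492557525635), 53.468650817871094)
[(np.float64(-0.03), np.float64(0.0693)), (np.float64(-0.02), np.float64(0.069)), (np.float64(-0.01), np.float64(0.069)), (np.float64(0.0), np.float64(0.0688)), (np.float64(0.01), np.float64(0.0693)), (np.float64(0.02), np.float64(0.0691)), (np.float64(0.03), np.float64(0.0684)), (np.float64(0.04), np.float64(0.0677))]
bushing_mid [0.54827381 0.04217494 0.01555928] tray 0.05013036195369869 -0.007091854281224312
spare_mid [0.56964449 0.25944684 0.06022916] ((0.5620405077934265, 0.2508232593536377), (0.12242721766233444, 0.04383017122745514), 75.37142181396484)
20.0417 [-0.41875342  0.12435277 -0.36102174]
```

View pics/e1.png

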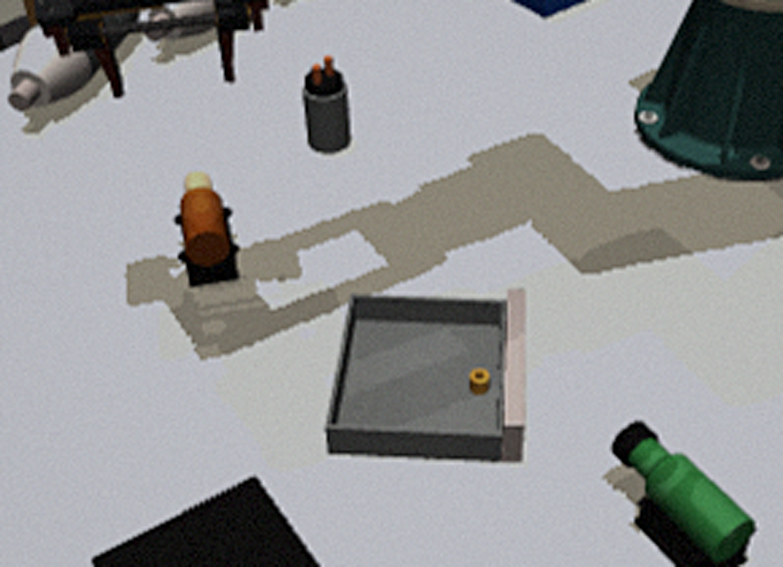

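The bottle is back in its cradle at (205,225), the bushing stands in the tray at (480,380), the green bottle is where it was, and the gripper is clear. Handing in.

```bash
python3 -c "
from bench import *
close_job();print(current_clock())"
```

```text
the job is handed in; nothing more can be done
the job is handed in; nothing more can be done
```

The bushing is out and in the tray, and the amber bottle is back in its cradle. I handed the job in at about 20 s; no verdict is reported.

**How it went:**
- **First grasp:** it slipped off without moving the bottle. The real fingertips are about 37 mm short of the reported tool point, so I corrected for that and gripped again, reading 43.5 mm on the 44 mm body.
- **Tap:** I tipped the bottle about 58° neck down and tapped it once on the bar, which freed the bushing. The tap stopped on its 8 N contact limit. I did not read the peak force or check that the bushing was still in the neck at contact.
- **Return:** the tap turned the bottle about 6° and slid it about 8 mm in the grip. I corrected for both when laying it back.

**Last checks, from one picture by the scene camera:**
- **Bushing:** on the tray floor at tray x 50 mm, y −7 mm, top at about 16 mm, standing on end.
- **Amber bottle:** level, and within about 1–2 mm of where it was at the start.
- **Green bottle:** within about 1 mm of its starting position.
- **Gripper:** open and well clear of everything.

**Disagreed with the task text:** the tool length, as above, and the tray's bar. I found the bar to the robot's left and towards it, not away from it, and used the measured position. I did not check the end state with the top camera.

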